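# Check the two hand levers of the key-cutting bench

### The job

Before the key machine is used, check that its two hand levers stop short of their fixed grip bars: with the outside of the fingers or the fingertips, press the flat-bladed lever in towards its bar until it will go no farther, keep it there for a good second, and let it come all the way back out; then do the same with the ball-ended lever. Push on the levers only, without forcing them, never gripping or touching the bars, and leave everything else on the bench where it is. Finish with both levers fully out.

Things in the scene. Friction and masses are not known exactly. Their poses are not given: they have to be found in the camera images.
- flat_stand: Stand of the flat-bladed lever, bolted to the bench at left or right: dark base plate 110 x 270 x 14 mm, posts at y +115 and -105 mm. Origin on the bench under the bar's axis; x level, the way the lever is pressed (lever to bar, roughly away from the robot), y along the bar, z up. The lever's vertical pivot is at (-42, 100) mm. Under mid-lever only the base plate; open from above and in front.
- flat_bar: The stand's fixed level grip bar, 26 mm thick, black rubber sleeve, along the stand's y from -100 to 100 mm, axis 120 mm above the bench. Origin at its middle. Not to be touched.
- flat_lever (a joint): Hand lever: a flat steel strip on edge, 8 mm thick, 26 mm tall, 120 mm above the bench, ending 155 mm from the pivot. Rad about the vertical pivot: 0 = fully out (at rest, along the stand's -y, leaning 0.30 out to -x), 0.30 = at its stop, parallel to the bar, gap 25 mm. A spring resists with 3 N at first, 8 N at the stop (at flat_press) and returns it to 0 when let go.
- flat_press (a point): Where to press the flat-bladed lever: on its front face (away from the bar), 105 mm from the pivot, mid height, 120 mm above the bench. Moves with the lever: in the stand's frame at (-77, -1, 120) mm when out, (-46, -5, 120) mm when fully in.
- ball_stand: Stand of the ball-ended lever, bolted to the bench at left or right: dark base plate 110 x 270 x 14 mm, posts at y +115 and -105 mm. Origin on the bench under the bar's axis; x level, the way the lever is pressed (lever to bar, roughly away from the robot), y along the bar, z up. The lever's vertical pivot is at (-42, 100) mm. Under mid-lever only the base plate; open from above and in front.
- ball_bar: The stand's fixed level grip bar, 26 mm thick, black rubber sleeve, along the stand's y from -100 to 100 mm, axis 120 mm above the bench. Origin at its middle. Not to be touched.
- ball_lever (a joint): Hand lever: a round steel rod 14 mm thick with a steel ball of 30 mm diameter at its end, 120 mm above the bench, the ball's centre 150 mm from the pivot. Rad about the vertical pivot: 0 = fully out (at rest, along the stand's -y, leaning 0.30 out to -x), 0.30 = at its stop, parallel to the bar, gap 22 mm (14 mm at the ball). A spring resists with 3 N at first, 8 N at the stop (at ball_press) and returns it to 0 when let go.
- ball_press (a point): Where to press the ball-ended lever: on its front face (away from the bar), 105 mm from the pivot, mid height, 120 mm above the bench. Moves with the lever: in the stand's frame at (-80, -1, 120) mm when out, (-49, -5, 120) mm when fully in.
- key1: Bystander: brass key, 54 mm long, 4 mm thick, on the slab. Loose; origin at the middle of its underside.
- key2: Bystander: brass key, 54 mm long, on the slab. Loose; origin at the middle of its underside.
- key3: Bystander: brass key, 54 mm long, on the slab. Loose; origin at the middle of its underside.
- padlock: Bystander: brass padlock, body 45 x 45 x 20 mm, lying near the front of a lever. Loose; origin at the middle of its underside.
- cylinder_core: Bystander: brass lock cylinder, 32 mm thick, 34 mm tall, standing near the front of a lever. Loose; origin at the middle of its underside.
- oil: Bystander: white oil bottle, 48 mm thick, 130 mm tall, standing between the stands. Loose; origin at the middle of its underside.
- tin: Bystander: can, 80 mm thick, 70 mm tall. Loose; origin at the middle of its underside.
- brush: Bystander: bench brush lying on the bench. Loose; origin at the middle of its underside.
- bin: Bystander: blue open bin, 130 x 100 x 60 mm. Loose; origin at the middle of its underside.
- slab: Dark steel slab 120 x 170 x 22 mm with a row of keys, fixed to the bench in front of the robot; origin at the middle of its underside.

How it is judged:
On the way, in this order (a step that is already met when the one before it is completed fails the run):
1. the flat-bladed lever is pressed fully in by the fingers and kept there (value of joint flat_lever above 0.275 rad and contact force between the fingers and flat_lever above 2 N), for 0.8 s.
2. the flat-bladed lever is let all the way back out (value of joint flat_lever below 0.03 rad), for 0.1 s.
3. the ball-ended lever is pressed fully in by the fingers and kept there (value of joint ball_lever above 0.275 rad and contact force between the fingers and ball_lever above 2 N), for 0.8 s.
At the end, for the whole second after the job is handed in: Each lever has been pressed in turn, flat-bladed first, to within 0.025 rad (about 3 mm) of its stop by the fingers and kept there for 0.8 s or more; both levers are back out (under 0.03 rad) (value of joint each of flat_lever, ball_lever below 0.03 rad); the robot touches nothing.
It fails at once if a lever is forced hard (over 60 N) (contact force between anything else and flat_lever above 60 N or contact force between anything else and ball_lever above 60 N).
It fails at once if the robot touches a fixed bar (contact force between any of the fingers, the arm and flat_bar above 2 N or contact force between any of the fingers, the arm and ball_bar above 2 N).
It fails at once if both levers are pressed at the same time (value of joint each of flat_lever, ball_lever above 0.1 rad).
It fails at once if a bystander is shifted or lifted by more than 20 mm (distance of any of key1, key2, key3, padlock, cylinder_core, oil, tin, brush, bin from where it was at the start of the episode above 0.02 m).
It fails at once if the robot pushes hard on the slab (contact force between any of the fingers, the arm and slab above 15 N).
It also fails if it takes over 59 s, if anything falls off the work surface, if the arm or the gripper's body presses on something with over 40 N, if the wrist force passes 120 N, or if a joint passes its speed limit or range.

### The arm

A 7-joint arm with a two-finger parallel gripper is mounted at the origin on the work surface. World frame = base frame: x ahead of the robot, y to its left, z up, the work surface at z = 0. Lengths are in m, angles in rad, forces in N, time in s.
With the tool pointing down it reaches from about 0.425 to 0.925 m from the base axis. Payload 6.8 kg.
Tool frame: the origin (TCP) lies at the very end of the fingers, on their centre line; the grasp point (between the pads) lies 19 mm behind it; z points along the fingers, y is the line along which they close (so a half turn about z gives the same grasp; the last joint's range is limited). The gripper opens to 85 mm and grips with 20 to 120 N. Pads are 22 mm wide; open, the fingers measure 114 mm over their backs; the gripper's body (76 mm by 85 mm) begins 54 mm behind the grasp point. The pads swing forward as they close: fully open they stand 13 mm farther back than shut.
Start: joints at [1.178, 0.477, 0.022, 1.555, -0.011, 1.109, -0.083], TCP at [0.19, -0.648, 0.231] pointing down, gripper open.
Joint ranges: [-2.96, 2.96], [-0.34, 2.1], [-1.41, 1.46], [0.24, 2.44], [-1.37, 4.51], [0.17, 1.92], [-2.96, 2.96]. Speed limits (rad/s): [2.39, 2.39, 3.14, 3.14, 3.14, 3.14, 3.14].

### API

Orientations are given as a rotation vector (axis times angle).
In Python, from bench import r gives the robot as it stands.
- The arm moves only by the shell command python3 -m jog 'ROWS' [FORCE]. ROWS is JSON, a list of rows, each an object of numbers: "fingers": the finger opening in m, from 0 to 0.0854; "x", "y", "z": the shift along the tool's x, y, z in m; "rx", "ry", "rz": the turn, a rotation vector about the tool's x, y, z in degrees. In form: [{"fingers": .., "x": .., "y": .., "z": .., "rx": .., "ry": .., "rz": ..}, ...]. A call has 1 to 8 rows; each row shifts and turns the commanded pose from where the row before left it, along the tool's axes as they then stand; what a row does not reach is not made up. A row lasts 1/8 s, in which the tool goes at most 62.5 mm and 10.7 degrees, less where a joint would pass 70% of its speed; a pose out of reach is approached as far as the arm can. A call is refused whole if a number of a shift passes 0.0625 or a number of a turn 10.7, either way. A call with a gripper value outside its range is refused whole. The fingers move at their own pace and stop on an object; FORCE is the grip in N (left out, the last holds). Time passes only in rows, so rows that do not move let the fingers close. It gives the time, the measured TCP pose, the force, the opening and the grip force at its end, in the units of the state.
- r.get_obs(): the state, without advancing time (a new reading comes with each control period).
- r.grab_frame(name): name is "scene" or "top" or "wrist"; returns (picture, depth): 400x640x3 uint8, red, green, blue; 400x640 float32, m along the optical axis (not along the pixel's ray), 0 where there is no reading.
- r.get_calibration(name): a dict with "mtx" (3x3 intrinsics, pixels), "extrinsics" (4x4, takes a point from camera to world coordinates). Camera axes: x right, y down, z forward; pixel columns grow to the right and rows downward; lengths in m; the calibration is good to about 2 mm. A picture is of the moment at which its call begins: read the wrist's pose just before it. get_calibration takes no time and is no camera call; for the wrist camera it gives the pose at the moment of the call.
- r.hand_in(): hands the job in; it is judged then, once.
Trained networks look in the newest picture that a camera, given by its name, has taken for a name from the list of things; names that differ only in an ending like _2 or _b are one class to them, and where a whole thing is asked for, a point or a joint stands for the part that bears it (a point fixed in the world has none). Each returns a list of dicts, best first, with "score" (0 to 1); they miss things now and then, are a little off and sometimes report something else, mostly with a low value. They report only what shows in the picture. A call takes as long as a camera call.
- r.search_frame(target, camera): "xyz" ([x, y, z] in m, in world coordinates, good to about 4 mm: the middle of the surface that is visible of it).
- r.landmark_of(target, camera): "xyz" ([x, y, z] in m, in world coordinates, good to about 4 mm: a listed point, or the origin of a listed thing).
The state is a dict: "clock": time; "joints": joint angles; "qvel": joint speeds; "tau": joint torques, N m; "tcp_pos": TCP position; "orientation": TCP orientation; "contact_force": force on the tool from outside, world axes, zero at the start; "moment": the same for the moment, N m; "grip_width": finger opening in m; "gripper_force": force on a finger pad.
Only numpy, scipy, OpenCV 4.12 (cv2) and the standard library are available. Lean on these libraries where they do the work, as an engineer would, in place of code of your own. Each camera call takes 0.05 s, during which the arm holds its last target. There are 200 camera calls.

## Working session

There is one attempt and no reset: what is moved stays moved. The work goes in short steps, Python scripts to look and compute and a shell command to move; the robot and the scene stay as the last step left them, time stands still between calls to the robot, and variables do not carry over. Pictures are saved under pics/ and viewed, at most 10 in all, crops included, and the job is handed in when it is done.

```bash
mkdir -p pics; ls; python3 - <<'E'
from bench import r
import cv2,numpy as np
o=r.get_obs();print(o['clock'],o['tcp_pos'],o['orientation'],o['grip_width'])
for c in ['scene','top']:
    p,d=r.grab_frame(c);cv2.imwrite(f'pics/{c}0.png',p[:,:,::-1])
    for t in ['flat_stand','flat_bar','flat_lever','flat_press','ball_stand','ball_bar','ball_press','padlock','cylinder_core','oil','tin','bin','brush','slab']:
        l=r.landmark_of(t,c)
        print(c,t,[(np.round(a['xyz'],3).tolist(),round(a['score'],2)) for a in l[:2]])
E
```

```text
pics
0.0 [ 0.18946165 -0.64723378  0.23029335] [-3.10796972e+00 -4.45581885e-01  6.88915709e-04] 0.08576081499625379
scene flat_stand [([0.559, -0.252, 0.001], 0.71)]
scene flat_bar [([0.562, -0.25, 0.121], 0.93), ([0.56, -0.252, 0.001], 0.36)]Traceback (most recent call last):
  File "<stdin>", line 7, in <module>
ValueError: it knows: ball_bar, ball_press, ball_stand, bin, brush, cylinder_core, flat_bar, flat_press, flat_stand, key, oil, padlock, slab, tin
```

```bash
python3 - <<'E'
from bench import r
import cv2,numpy as np
for c in ['scene','top']:
    p,d=r.grab_frame(c);cv2.imwrite(f'pics/{c}1.png',p[:,:,::-1])
    for t in ['flat_stand','flat_bar','flat_press','ball_stand','ball_bar','ball_press','padlock','cylinder_core','oil','tin','bin']:
        l=r.landmark_of(t,c)
        print(c,t,[(np.round(a['xyz'],3).tolist(),round(a['score'],2)) for a in l[:2]])
print(r.get_obs()['clock'])
E
```

```text
scene flat_stand [([0.56, -0.25, 0.002], 0.67)]
scene flat_bar [([0.63, 0.231, 0.117], 0.73), ([0.563, -0.248, 0.123], 0.56)]
scene flat_press [([0.489, -0.234, 0.116], 0.52)]
scene ball_stand [([0.626, 0.234, -0.001], 0.73), ([0.687, 0.005, 0.002], 0.56)]
scene ball_bar [([0.629, 0.23, 0.119], 0.92)]
scene ball_press [([0.548, 0.214, 0.122], 0.55)]
scene padlock [([0.422, -0.261, -0.002], 0.54)]
scene cylinder_core [([0.494, 0.205, -0.003], 0.39)]
scene oil [([0.687, 0.005, 0.0], 0.56)]
scene tin [([0.554, 0.522, 0.003], 0.65), ([0.439, -0.058, 0.019], 0.39)]
scene bin [([0.606, -0.513, -0.002], 0.93), ([0.559, -0.252, 0.002], 0.3)]
top flat_stand [([0.559, -0.244, 0.003], 0.87)]
top flat_bar [([0.562, -0.245, 0.121], 0.87)]
top flat_press [([0.485, -0.23, 0.116], 0.65)]
top ball_stand [([0.626, 0.235, -0.001], 0.66)]
top ball_bar [([0.63, 0.236, 0.119], 0.69), ([0.485, -0.23, 0.117], 0.39)]
top ball_press [([0.551, 0.214, 0.12], 0.59)]
top padlock [([0.419, -0.259, -0.001], 0.61)]
top cylinder_core [([0.494, 0.208, -0.002], 0.61)]
top oil [([0.689, 0.005, 0.0], 0.72)]
top tin [([0.545, 0.519, -0.004], 0.79), ([0.488, -0.232, 0.118], 0.51)]
top bin [([0.603, -0.515, 0.001], 0.98)]
1.35
```

View pics/top1.png

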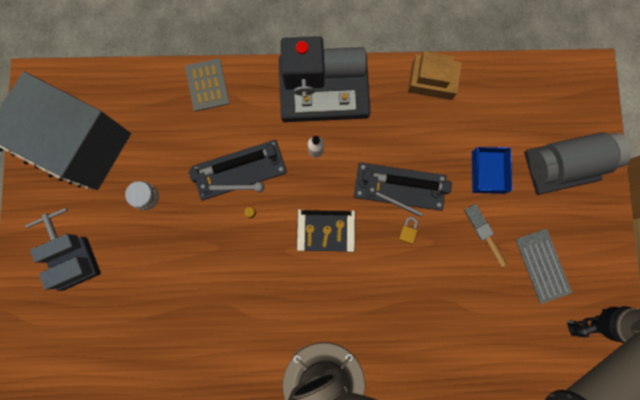

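View pics/scene1.png

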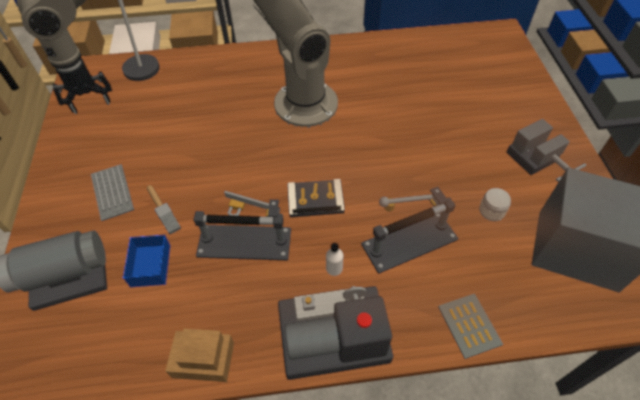

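The flat-bladed lever is on the right: pivot near (370,180) and tip near (420,213) in the top view, with the padlock at (408,230). The ball lever is on the left, ball at (258,187), with the cylinder core at (249,212). Next I get the stand yaws from the base plates.

```bash
cat > h.py <<'E'
from bench import r
import numpy as np
from scipy.spatial.transform import Rotation as R
def cloud(c):
    p,d=r.grab_frame(c);K=r.get_calibration(c);M=K['mtx'];T=K['extrinsics']
    v,u=np.nonzero(d>0);z=d[v,u]
    P=np.c_[(u-M[0,2])*z/M[0,0],(v-M[1,2])*z/M[1,1],z]
    return P@T[:3,:3].T+T[:3,3]
E
python3 - <<'E'
from h import *
import cv2
P=cloud('top')
def near(o,rad,lo,hi):
    return P[(np.hypot(P[:,0]-o[0],P[:,1]-o[1])<rad)&(P[:,2]>lo)&(P[:,2]<hi)]
for n,o,pr in [('flat',(.560,-.248),(.487,-.232)),('ball',(.626,.2345),(.5495,.214))]:
    Q=near(o,.17,.009,.2)
    (c,s,a)=cv2.minAreaRect(near(o,.16,.008,.02)[:,:2].astype(np.float32))
    print(n,'plate',np.round(c,3),np.round(s,3),a,'maxz',Q[:,2].max().round(3))
    yaw=np.arctan2(o[1]-pr[1],o[0]-pr[0])-.013;print('yaw from press',yaw,np.degrees(yaw))
E
```

```text
flat plate [ 0.562 -0.252] [0.311 0.299] 21.308223724365234 maxz 0.153
yaw from press -0.22876619640704196 -13.107337549384361
ball plate [0.628 0.235] [0.304 0.31 ] 28.042930603027344 maxz 0.152
yaw from press 0.24882239927543415 14.256473326801409
```

```bash
python3 -m jog '[{"fingers":0,"x":0.0434,"y":-0.0424},{"fingers":0,"x":0.0434,"y":-0.0424},{"fingers":0,"x":0.0434,"y":-0.0424},{"fingers":0,"x":0.0434,"y":-0.0424},{"fingers":0,"x":0.0434,"y":-0.0424},{"fingers":0,"x":0.0434,"y":-0.0424},{"fingers":0,"x":0.0434,"y":-0.0424},{"fingers":0,"x":0.0434,"y":-0.0424}]'
python3 -m jog '[{"rz":9.2},{"rz":9.2},{"rz":9.2},{}]'
```

```text
validation failed for argument at $[0]...
validation failed for argument at $[0]...
```

```bash
python3 -m jog '[{"fingers":0.0,"x":0.0434,"y":-0.0424,"z":0.0,"rx":0,"ry":0,"rz":3},{"fingers":0.0,"x":0.0434,"y":-0.0424,"z":0.0,"rx":0,"ry":0,"rz":0}]'
```

```text
clock: 1.65
tcp_pos: [0.252, -0.5427, 0.2311]
orientation: [3.121, 0.361, 0.0]
contact_force: [0.4, -0.9, 0.1]
grip_width: 0.0516
gripper_force: 0.0
```

```bash
python3 -m jog '[{"fingers":0,"x":0,"y":0,"z":0,"rx":0,"ry":0,"rz":8.2},{"fingers":0,"x":0,"y":0,"z":0,"rx":0,"ry":0,"rz":8.2},{"fingers":0,"x":0,"y":0,"z":0,"rx":0,"ry":0,"rz":8.2},{"fingers":0,"x":0.018,"y":-0.0578,"z":0,"rx":0,"ry":0,"rz":0},{"fingers":0,"x":0.018,"y":-0.0578,"z":0,"rx":0,"ry":0,"rz":0},{"fingers":0,"x":0.018,"y":-0.0578,"z":0,"rx":0,"ry":0,"rz":0},{"fingers":0,"x":0.018,"y":-0.0578,"z":0,"rx":0,"ry":0,"rz":0},{"fingers":0,"x":0.018,"y":-0.0578,"z":0,"rx":0,"ry":0,"rz":0}]'
python3 -m jog '[{"fingers":0,"x":0.018,"y":-0.0578,"z":0,"rx":0,"ry":0,"rz":0},{"fingers":0,"x":0,"y":0,"z":0,"rx":0,"ry":0,"rz":0}]'
python3 - <<'E'
from h import *
import cv2
p,d=r.grab_frame('wrist');cv2.imwrite('pics/w1.png',p[:,:,::-1])
print(d[d>0].min())
for t in ['flat_press','flat_bar','flat_stand']:
    print(t,[(np.round(a['xyz'],3).tolist(),round(a['score'],2)) for a in r.landmark_of(t,'wrist')[:2]])
E
```

```text
clock: 2.65
tcp_pos: [0.3975, -0.2762, 0.2317]
orientation: [3.126, -0.309, 0.002]
contact_force: [0.6, -0.8, -0.1]
grip_width: 0.0001
gripper_force: 0.0
clock: 2.9
tcp_pos: [0.4282, -0.22, 0.2317]
orientation: [-3.127, 0.295, -0.002]
contact_force: [-0.8, -0.7, -0.6]
grip_width: -0.0003
gripper_force: 0.0
0.059121106
flat_press [([0.483, -0.232, 0.122], 0.89)]
flat_bar []
flat_stand [([0.564, -0.247, 0.004], 0.79)]
```

View pics/w1.png

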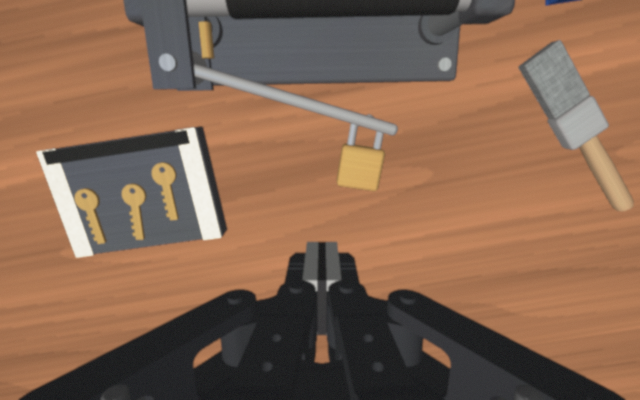

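The wrist view shows the flat lever running from (200,70) to (395,130), parallel-aligned fingers at (322,245), and a clear way ahead. I lower and approach.

```bash
python3 -m jog '[{"fingers":0,"x":0,"y":0,"z":0.043,"rx":0,"ry":0,"rz":0},{"fingers":0,"x":0,"y":0,"z":0.043,"rx":0,"ry":0,"rz":0},{"fingers":0,"x":0,"y":0.002,"z":0.042,"rx":0,"ry":0,"rz":0},{"fingers":0,"x":0.02,"y":0,"z":0,"rx":0,"ry":0,"rz":0},{"fingers":0,"x":0.02,"y":0,"z":0,"rx":0,"ry":0,"rz":0},{"fingers":0,"x":0,"y":0,"z":0,"rx":0,"ry":0,"rz":0}]'
python3 -m jog '[{"fingers":0,"x":0.01,"y":0,"z":0,"rx":0,"ry":0,"rz":0},{"fingers":0,"x":0.01,"y":0,"z":0,"rx":0,"ry":0,"rz":0},{"fingers":0,"x":0.005,"y":0,"z":0,"rx":0,"ry":0,"rz":0},{"fingers":0,"x":0,"y":0,"z":0,"rx":0,"ry":0,"rz":0}]'
python3 -m jog '[{"fingers":0,"x":0.006,"y":0,"z":0,"rx":0,"ry":0,"rz":0},{"fingers":0,"x":0,"y":0,"z":0,"rx":0,"ry":0,"rz":0}]'
```

```text
clock: 3.85
tcp_pos: [0.465, -0.2362, 0.1032]
orientation: [3.126, -0.312, 0.001]
contact_force: [-1.0, -0.2, -0.0]
grip_width: -0.0001
gripper_force: 0.0
clock: 4.35
tcp_pos: [0.4874, -0.2401, 0.1028]
orientation: [3.126, -0.311, -0.005]
contact_force: [-5.9, -0.4, 1.6]
grip_width: 0.0001
gripper_force: 2.4
clock: 4.6
tcp_pos: [0.4928, -0.2417, 0.1028]
orientation: [3.125, -0.311, -0.006]
contact_force: [-6.0, -2.9, 1.2]
grip_width: -0.0001
gripper_force: 2.8
```

```bash
python3 -m jog '[{"fingers":0,"x":0.006,"y":0,"z":0,"rx":0,"ry":0,"rz":0},{"fingers":0,"x":0,"y":0,"z":0,"rx":0,"ry":0,"rz":0}]'
python3 -m jog '[{"fingers":0,"x":0.003,"y":0,"z":0,"rx":0,"ry":0,"rz":0},{"fingers":0,"x":0,"y":0,"z":0,"rx":0,"ry":0,"rz":0}]'
python3 -m jog '[{"fingers":0,"x":0.002,"y":0,"z":0,"rx":0,"ry":0,"rz":0},{"fingers":0,"x":0,"y":0,"z":0,"rx":0,"ry":0,"rz":0}]'
```

```text
clock: 4.85
tcp_pos: [0.4983, -0.2432, 0.1027]
orientation: [3.125, -0.312, -0.007]
contact_force: [-7.0, -1.7, 1.7]
grip_width: 0.0002
gripper_force: 3.3
clock: 5.1
tcp_pos: [0.5009, -0.2438, 0.1027]
orientation: [3.125, -0.312, -0.008]
contact_force: [-8.2, -3.5, 2.6]
grip_width: -0.0001
gripper_force: 3.6
clock: 5.35
tcp_pos: [0.5026, -0.2442, 0.1027]
orientation: [3.125, -0.312, -0.008]
contact_force: [-7.5, -1.7, 2.7]
grip_width: -0.0001
gripper_force: 3.9
```

```bash
python3 -m jog '[{"fingers":0,"x":0.002,"y":0,"z":0,"rx":0,"ry":0,"rz":0},{"fingers":0,"x":0,"y":0,"z":0,"rx":0,"ry":0,"rz":0}]'
python3 -m jog '[{"fingers":0,"x":0.002,"y":0,"z":0,"rx":0,"ry":0,"rz":0},{"fingers":0,"x":0,"y":0,"z":0,"rx":0,"ry":0,"rz":0}]'
```

```text
clock: 5.6
tcp_pos: [0.5044, -0.2445, 0.1027]
orientation: [3.125, -0.312, -0.009]
contact_force: [-9.1, -2.7, 2.5]
grip_width: 0.0
gripper_force: 4.1
clock: 5.85
tcp_pos: [0.5047, -0.2446, 0.1026]
orientation: [3.125, -0.312, -0.014]
contact_force: [-14.3, -1.5, 7.5]
grip_width: 0.0001
gripper_force: 6.8
```

The force jumped and the motion stopped at 0.505, so the lever is at its stop. I hold, then back off and let it return.

```bash
Z='no'; python3 -m jog '[{"fingers":0,"x":0.001,"y":0,"z":0,"rx":0,"ry":0,"rz":0},{"fingers":0,"x":0,"y":0,"z":0,"rx":0,"ry":0,"rz":0},{"fingers":0,"x":0,"y":0,"z":0,"rx":0,"ry":0,"rz":0},{"fingers":0,"x":0,"y":0,"z":0,"rx":0,"ry":0,"rz":0},{"fingers":0,"x":0,"y":0,"z":0,"rx":0,"ry":0,"rz":0},{"fingers":0,"x":0,"y":0,"z":0,"rx":0,"ry":0,"rz":0},{"fingers":0,"x":0,"y":0,"z":0,"rx":0,"ry":0,"rz":0},{"fingers":0,"x":0,"y":0,"z":0,"rx":0,"ry":0,"rz":0}]'
python3 -m jog '[{"fingers":0,"x":0,"y":0,"z":0,"rx":0,"ry":0,"rz":0},{"fingers":0,"x":0,"y":0,"z":0,"rx":0,"ry":0,"rz":0},{"fingers":0,"x":0,"y":0,"z":0,"rx":0,"ry":0,"rz":0},{"fingers":0,"x":0,"y":0,"z":0,"rx":0,"ry":0,"rz":0}]'
python3 -m jog '[{"fingers":0,"x":-0.01,"y":0,"z":0,"rx":0,"ry":0,"rz":0},{"fingers":0,"x":-0.01,"y":0,"z":0,"rx":0,"ry":0,"rz":0},{"fingers":0,"x":-0.01,"y":0,"z":0,"rx":0,"ry":0,"rz":0},{"fingers":0,"x":-0.01,"y":0,"z":0,"rx":0,"ry":0,"rz":0},{"fingers":0,"x":-0.02,"y":0,"z":0,"rx":0,"ry":0,"rz":0},{"fingers":0,"x":-0.02,"y":0,"z":0,"rx":0,"ry":0,"rz":0},{"fingers":0,"x":0,"y":0,"z":0,"rx":0,"ry":0,"rz":0},{"fingers":0,"x":0,"y":0,"z":0,"rx":0,"ry":0,"rz":0}]'
python3 - <<'E'
from h import *
r.grab_frame('top')
print([(np.round(a['xyz'],3).tolist(),round(a['score'],2)) for a in r.landmark_of('flat_press','top')[:2]])
E
```

```text
clock: 6.85
tcp_pos: [0.5048, -0.2446, 0.1026]
orientation: [3.126, -0.313, -0.017]
contact_force: [-17.6, -0.1, 10.1]
grip_width: -0.0
gripper_force: 8.1
clock: 7.35
tcp_pos: [0.5048, -0.2446, 0.1025]
orientation: [3.126, -0.313, -0.017]
contact_force: [-17.3, 0.1, 10.2]
grip_width: 0.0004
gripper_force: 8.1
clock: 8.35
tcp_pos: [0.4338, -0.2286, 0.1039]
orientation: [3.126, -0.308, 0.004]
contact_force: [0.6, -0.7, -0.1]
grip_width: -0.0003
gripper_force: 0.0
[([0.498, 0.207, -0.002], 0.19)]
```

```bash
python3 -m jog '[{"fingers":0,"x":0,"y":0,"z":-0.0625,"rx":0,"ry":0,"rz":0},{"fingers":0,"x":0,"y":0,"z":-0.0625,"rx":0,"ry":0,"rz":0},{"fingers":0,"x":0,"y":0,"z":0,"rx":0,"ry":0,"rz":0}]'
python3 - <<'E'
from h import *
r.grab_frame('wrist')
print([(np.round(a['xyz'],3).tolist(),round(a['score'],2)) for a in r.landmark_of('flat_press','wrist')[:2]])
E
python3 -m jog '[{"fingers":0,"x":-0.004,"y":-0.0531,"z":0,"rx":0,"ry":0,"rz":0},{"fingers":0,"x":-0.004,"y":-0.0531,"z":0,"rx":0,"ry":0,"rz":0},{"fingers":0,"x":-0.004,"y":-0.0531,"z":0,"rx":0,"ry":0,"rz":0},{"fingers":0,"x":-0.004,"y":-0.0531,"z":0,"rx":0,"ry":0,"rz":0},{"fingers":0,"x":-0.004,"y":-0.0531,"z":0,"rx":0,"ry":0,"rz":0},{"fingers":0,"x":-0.004,"y":-0.0531,"z":0,"rx":0,"ry":0,"rz":0},{"fingers":0,"x":-0.004,"y":-0.0531,"z":0,"rx":0,"ry":0,"rz":0},{"fingers":0,"x":-0.004,"y":-0.0531,"z":0,"rx":0,"ry":0,"rz":0}]'
python3 -m jog '[{"fingers":0,"x":0,"y":0,"z":0,"rx":0,"ry":0,"rz":-8.9},{"fingers":0,"x":0,"y":0,"z":0,"rx":0,"ry":0,"rz":-8.9},{"fingers":0,"x":0,"y":0,"z":0,"rx":0,"ry":0,"rz":-8.9},{"fingers":0,"x":0,"y":0,"z":0,"rx":0,"ry":0,"rz":0}]'
python3 - <<'E'
from h import *
import cv2
p,d=r.grab_frame('wrist');cv2.imwrite('pics/w2.png',p[:,:,::-1])
for t in ['ball_press','ball_stand']:
    print(t,[(np.round(a['xyz'],3).tolist(),round(a['score'],2)) for a in r.landmark_of(t,'wrist')[:2]])
E
```

```text
clock: 8.82
tcp_pos: [0.436, -0.2294, 0.2335]
orientation: [3.123, -0.308, 0.016]
contact_force: [-0.5, -0.2, 0.2]
grip_width: 0.0001
gripper_force: 0.0
[([0.485, -0.23, 0.12], 0.96)]
clock: 9.93
tcp_pos: [0.4832, 0.1962, 0.2265]
orientation: [3.125, -0.309, -0.004]
contact_force: [0.4, 0.5, 0.9]
grip_width: 0.0002
gripper_force: 0.0
clock: 10.42
tcp_pos: [0.4831, 0.1945, 0.2266]
orientation: [3.113, 0.419, -0.005]
contact_force: [0.0, 0.2, -0.1]
grip_width: 0.0
gripper_force: 0.0
ball_press [([0.551, 0.21, 0.12], 0.88)]
ball_stand [([0.625, 0.235, -0.003], 0.58)]
```

View pics/w2.png

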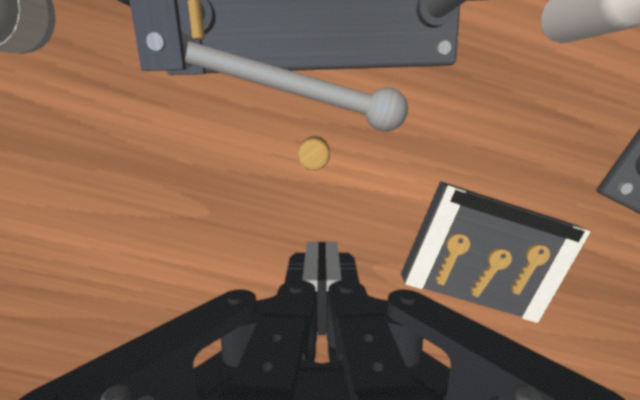

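The wrist view shows the ball lever from (195,52) to the ball at (388,108), the cylinder core at (314,153) well below finger height, and the fingers aligned. The flat lever reads as back out (press point at 0.485, -0.230).

```bash
python3 -m jog '[{"fingers":0,"x":0,"y":0,"z":0.042,"rx":0,"ry":0,"rz":0},{"fingers":0,"x":0,"y":0,"z":0.041,"rx":0,"ry":0,"rz":0},{"fingers":0,"x":0,"y":0.001,"z":0.041,"rx":0,"ry":0,"rz":0},{"fingers":0,"x":0.025,"y":0,"z":0,"rx":0,"ry":0,"rz":0},{"fingers":0,"x":0.02,"y":0,"z":0,"rx":0,"ry":0,"rz":0},{"fingers":0,"x":0,"y":0,"z":0,"rx":0,"ry":0,"rz":0}]'
python3 -m jog '[{"fingers":0,"x":0.01,"y":0,"z":0,"rx":0,"ry":0,"rz":0},{"fingers":0,"x":0.01,"y":0,"z":0,"rx":0,"ry":0,"rz":0},{"fingers":0,"x":0.01,"y":0,"z":0,"rx":0,"ry":0,"rz":0},{"fingers":0,"x":0,"y":0,"z":0,"rx":0,"ry":0,"rz":0}]'
python3 -m jog '[{"fingers":0,"x":0.006,"y":0,"z":0,"rx":0,"ry":0,"rz":0},{"fingers":0,"x":0,"y":0,"z":0,"rx":0,"ry":0,"rz":0}]'
```

```text
clock: 11.32
tcp_pos: [0.5285, 0.2061, 0.104]
orientation: [-3.113, -0.418, -0.001]
contact_force: [-0.6, -0.7, 0.5]
grip_width: 0.0005
gripper_force: 0.0
clock: 11.82
tcp_pos: [0.5556, 0.2124, 0.1037]
orientation: [3.111, 0.419, -0.005]
contact_force: [-5.0, -4.4, 2.4]
grip_width: 0.0002
gripper_force: 2.7
clock: 12.08
tcp_pos: [0.5608, 0.2136, 0.1035]
orientation: [3.111, 0.419, -0.007]
contact_force: [-5.6, -4.2, 2.3]
grip_width: 0.0001
gripper_force: 3.2
```

```bash
python3 -m jog '[{"fingers":0,"x":0.005,"y":0,"z":0,"rx":0,"ry":0,"rz":0},{"fingers":0,"x":0,"y":0,"z":0,"rx":0,"ry":0,"rz":0}]'
python3 -m jog '[{"fingers":0,"x":0.002,"y":0,"z":0,"rx":0,"ry":0,"rz":0},{"fingers":0,"x":0,"y":0,"z":0,"rx":0,"ry":0,"rz":0}]'
python3 -m jog '[{"fingers":0,"x":0.002,"y":0,"z":0,"rx":0,"ry":0,"rz":0},{"fingers":0,"x":0,"y":0,"z":0,"rx":0,"ry":0,"rz":0}]'
```

```text
clock: 12.32
tcp_pos: [0.5653, 0.2146, 0.1035]
orientation: [3.11, 0.419, -0.008]
contact_force: [-6.8, -5.7, 2.2]
grip_width: -0.0
gripper_force: 3.7
clock: 12.58
tcp_pos: [0.5669, 0.2149, 0.1035]
orientation: [3.11, 0.419, -0.008]
contact_force: [-6.8, -5.8, 3.3]
grip_width: 0.0
gripper_force: 3.9
clock: 12.82
tcp_pos: [0.5688, 0.2153, 0.1034]
orientation: [3.11, 0.419, -0.009]
contact_force: [-8.0, -5.3, 4.2]
grip_width: 0.0001
gripper_force: 4.2
```

```bash
python3 -m jog '[{"fingers":0,"x":0.002,"y":0,"z":0,"rx":0,"ry":0,"rz":0},{"fingers":0,"x":0,"y":0,"z":0,"rx":0,"ry":0,"rz":0}]'
python3 -m jog '[{"fingers":0,"x":0.002,"y":0,"z":0,"rx":0,"ry":0,"rz":0},{"fingers":0,"x":0,"y":0,"z":0,"rx":0,"ry":0,"rz":0}]'
```

```text
clock: 13.08
tcp_pos: [0.5694, 0.2155, 0.1033]
orientation: [3.109, 0.419, -0.012]
contact_force: [-10.7, -7.3, 6.0]
grip_width: -0.0002
gripper_force: 6.2
clock: 13.32
tcp_pos: [0.5697, 0.2155, 0.1032]
orientation: [3.107, 0.419, -0.018]
contact_force: [-16.2, -8.7, 11.7]
grip_width: 0.0004
gripper_force: 9.1
```

The ball lever is at its stop. I hold, release and rise.

```bash
python3 -m jog '[{"fingers":0,"x":0,"y":0,"z":0,"rx":0,"ry":0,"rz":0},{"fingers":0,"x":0,"y":0,"z":0,"rx":0,"ry":0,"rz":0},{"fingers":0,"x":0,"y":0,"z":0,"rx":0,"ry":0,"rz":0},{"fingers":0,"x":0,"y":0,"z":0,"rx":0,"ry":0,"rz":0},{"fingers":0,"x":0,"y":0,"z":0,"rx":0,"ry":0,"rz":0},{"fingers":0,"x":0,"y":0,"z":0,"rx":0,"ry":0,"rz":0},{"fingers":0,"x":0,"y":0,"z":0,"rx":0,"ry":0,"rz":0},{"fingers":0,"x":0,"y":0,"z":0,"rx":0,"ry":0,"rz":0}]'
python3 -m jog '[{"fingers":0,"x":0,"y":0,"z":0,"rx":0,"ry":0,"rz":0},{"fingers":0,"x":0,"y":0,"z":0,"rx":0,"ry":0,"rz":0},{"fingers":0,"x":0,"y":0,"z":0,"rx":0,"ry":0,"rz":0},{"fingers":0,"x":0,"y":0,"z":0,"rx":0,"ry":0,"rz":0}]'
python3 -m jog '[{"fingers":0,"x":-0.01,"y":0,"z":0,"rx":0,"ry":0,"rz":0},{"fingers":0,"x":-0.01,"y":0,"z":0,"rx":0,"ry":0,"rz":0},{"fingers":0,"x":-0.01,"y":0,"z":0,"rx":0,"ry":0,"rz":0},{"fingers":0,"x":-0.02,"y":0,"z":0,"rx":0,"ry":0,"rz":0},{"fingers":0,"x":-0.02,"y":0,"z":0,"rx":0,"ry":0,"rz":0},{"fingers":0,"x":-0.02,"y":0,"z":0,"rx":0,"ry":0,"rz":0},{"fingers":0,"x":0,"y":0,"z":0,"rx":0,"ry":0,"rz":0},{"fingers":0,"x":0,"y":0,"z":0,"rx":0,"ry":0,"rz":0}]'
python3 -m jog '[{"fingers":0,"x":0,"y":0,"z":-0.06,"rx":0,"ry":0,"rz":0},{"fingers":0,"x":0,"y":0,"z":-0.06,"rx":0,"ry":0,"rz":0},{"fingers":0,"x":0,"y":0,"z":0,"rx":0,"ry":0,"rz":0},{"fingers":0,"x":0,"y":0,"z":0,"rx":0,"ry":0,"rz":0}]'
python3 - <<'E'
from h import *
import cv2
p,d=r.grab_frame('wrist')
print([(np.round(a['xyz'],3).tolist(),round(a['score'],2)) for a in r.landmark_of('ball_press','wrist')[:2]])
p,d=r.grab_frame('scene');cv2.imwrite('pics/s2.png',p[:,:,::-1])
for t in ['flat_press','padlock','cylinder_core']:
    print(t,[(np.round(a['xyz'],3).tolist(),round(a['score'],2)) for a in r.landmark_of(t,'scene')[:1]])
E
```

```text
clock: 14.32
tcp_pos: [0.5697, 0.2155, 0.1032]
orientation: [3.107, 0.42, -0.017]
contact_force: [-16.2, -8.3, 11.7]
grip_width: 0.0001
gripper_force: 9.0
clock: 14.82
tcp_pos: [0.5697, 0.2155, 0.1032]
orientation: [3.107, 0.42, -0.017]
contact_force: [-16.2, -9.9, 11.2]
grip_width: -0.0
gripper_force: 9.0
clock: 15.82
tcp_pos: [0.4895, 0.1953, 0.1049]
orientation: [-3.113, -0.421, -0.004]
contact_force: [0.2, -0.4, -0.0]
grip_width: 0.0002
gripper_force: 0.0
clock: 16.32
tcp_pos: [0.4886, 0.1949, 0.2244]
orientation: [-3.113, -0.421, -0.001]
contact_force: [-0.6, 0.3, -0.4]
grip_width: 0.0001
gripper_force: 0.0
[([0.549, 0.209, 0.123], 0.75), ([0.439, -0.015, 0.0], 0.38)]
flat_press [([0.623, 0.237, 0.001], 0.52)]
padlock [([0.422, -0.263, -0.003], 0.44)]
cylinder_core [([0.498, 0.209, -0.002], 0.4)]
```

View pics/s2.png

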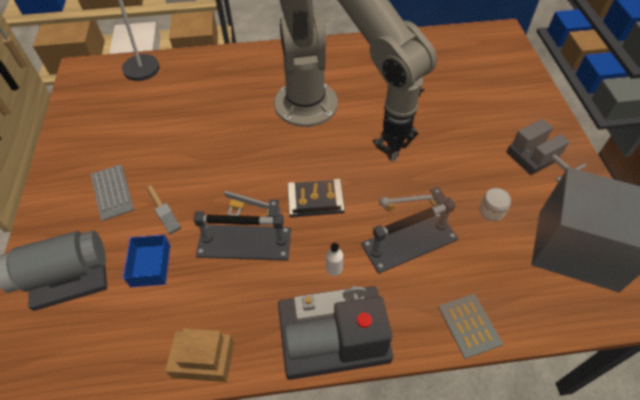

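The scene shows both levers fully out, at (250,200) and (410,200). The bystanders have not moved, and the gripper hangs free at (395,145).

```bash
python3 -c "
from bench import r
print(r.hand_in())"
```

```text
the job is handed in; nothing more can be done
None
```

I pressed the flat-bladed lever and then the ball-ended lever to their stops, held each for over a second (under about 25 N) and let it come fully back out, then handed the job in; the last pictures show the bystanders in place, but the hand-in returned no verdict.

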